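Hold a rinsed dental syringe aslant over the drip dish

ROBOT

A 6-joint arm with a two-finger parallel gripper is mounted at the origin on the work surface. World frame = base frame: x ahead of the robot, y to its left, z up, the work surface at z = 0. Lengths are in m, angles in rad, forces in N, time in s.
With the tool pointing down it reaches from about 0.375 to 0.975 m from the base axis. Payload 3.8 kg.
Tool frame: the origin (TCP) lies at the very end of the fingers, on their centre line; the grasp point (between the pads) lies 19 mm behind it; z points along the fingers, y is the line along which they close (so a half turn about z gives the same grasp; the last joint's range is limited). The gripper opens to 85 mm and grips with 20 to 120 N. Pads are 22 mm wide; open, the fingers measure 114 mm over their backs; the gripper's body (76 mm by 85 mm) begins 54 mm behind the grasp point. The pads swing forward as they close: fully open they stand 13 mm farther back than shut.
Start: joints at [-1.306, 0.264, 1.604, -0, 1.274, -0.037], TCP at [0.201, -0.644, 0.208] pointing down, gripper open.
Joint ranges: [-2.63, 2.63], [-0.94, 2.18], [0.31, 2.57], [-1.31, 4.45], [0, 2.66], [-2.55, 2.55]. Speed limits (rad/s): [2.57, 2.57, 3.14, 3.14, 3.14, 3.14].

INTERFACE

Orientations are given as a rotation vector (axis times angle).
In Python, from workcell import monitor, viewer, job gives the robot as it stands. The module is installed in compiled form; this text tells all that it offers.
- The arm moves only by the tool step_arm, never from a script. Its argument "series" is one flat list of numbers, 4 for each row, row after row: the shift along the tool's x, y, z in m, then the turn about the tool's z in rad. A call has 1 to 8 rows; each row is the pose to reach, as a shift and turn from the pose commanded when the call began, along the tool's axes at that moment; what a row does not reach only later rows make up. A row lasts 1/8 s, in which the tool goes at most 62.5 mm and 10.7 degrees, less where a joint would pass 70% of its speed; a pose out of reach is approached as far as the arm can. A call with a gripper value outside its range is refused whole. "gripper" is the opening, from 0 (shut) to 1 (fully open), set as the call begins (left out, the last holds). The fingers move at their own pace and stop on an object; "newtons" is the grip in N (left out, the last holds). Time passes only in rows, so rows that repeat a pose let the fingers close. It gives the time, the measured TCP pose, the force, the opening and the grip force at its end, in the units of the state.
- monitor.read_state(): the state, without advancing time (a new reading comes with each control period).
- viewer.read_camera(name): name is "scene" or "top" or "wrist"; returns a dict with "image" (384x512x3 uint8, red, green, blue), "intrinsics" (3x3 intrinsics, pixels), "T" (4x4, takes a point from camera to world coordinates); the wrist camera has in their place "hand_eye" (4x4, takes a point from camera to tool coordinates, whose origin is the TCP and whose axes are the flange's). Camera axes: x right, y up, looking along -z (the intrinsics and any distortion apply to the point x, -y, -z); pixel columns grow to the right and rows downward; lengths in m; the calibration is good to about 2 mm. A picture is of the moment at which its call begins: read the wrist's pose just before it. There is no depth.
- job.finish_job(): hands the job in; it is judged then, once.
Trained networks look in a picture, given as the dict that the camera call returned (one of the last four; its "shot" number tells which), for a name from the list of things; names that differ only in an ending like _2 or _b are one class to them, and where a whole thing is asked for, a point or a joint stands for the part that bears it (a point fixed in the world has none). Each returns a list of dicts, best first, with "score" (0 to 1); they miss things now and then, are a little off and sometimes report something else, mostly with a low value. They report only what shows in the picture. A call takes as long as a camera call. They do not tell look-alikes from the thing itself.
- viewer.boxes_of(picture, label): "extent" ([centre column, centre row, width, height] in pixels, round what is visible of it).
- viewer.spot_point(picture, label): "point" ([column, row] in pixels: a listed point, or the origin of a listed thing).
The state is a dict: "time": time; "q": joint angles; "joint_vel": joint speeds; "joint_torque": joint torques, N m; "tool_pos": TCP position; "tcp_rot": TCP orientation; "wrist_force": force on the tool from outside, world axes, zero at the start; "torque": the same for the moment, N m; "width": opening from 0.0 (shut) to 1.0 (fully open); "grip_force": force on a finger pad.
Only numpy, scipy, OpenCV 4.12 (cv2) and the standard library are available. Lean on these libraries where they do the work, as an engineer would, in place of code of your own. Each camera call takes 0.05 s, during which the arm holds its last target. There are 200 camera calls.

TASK

Lift the steel drip dish up and off its hanging bar and set it down upright in the middle of the green mat, without dropping it. Then draw the blue-capped syringe up out of the rack, turn it from upright to aslant, about halfway between upright and level (45 degrees), and hold it so with its nozzle a few centimetres above the dish's opening, touching nothing but the gripper. Finish while holding it there; leave the other syringes, the bottle and the jar where they stand.

Things in the scene. Friction and masses are not known exactly. Their poses are not given: they have to be found in the camera images.
- dish: open-topped metal dish, 80 (its x) by 50 (its y) by 50 mm high, walls 3 mm, 120 g; hangs leaning about 4 deg (lip side up), underside about 91 mm up. Origin: centre of underside; z up, x to the side with the lip: a tab 30 mm wide, level with the rim, 12 mm beyond the +x wall, turned down 15 mm at its end (9 mm slot). Rises 15 mm to come free. Hold it from above by the two long sides, 50 mm apart along y
- hanger: fixed steel bar: upright plate 6 mm thick (x), 140 mm wide (y), top edge 140 mm and lower edge 76 mm above the table, on two rods and a foot plate. Origin on the table below the plate's middle. The dish hangs by its lip over the top edge, on the -x side (towards the robot), dish x along hanger x, dish origin 44 mm in front of the plate and up to 30 mm to either side
- mat: fixed green ribbed mat, 150 by 150 mm, 4 mm thick; origin at the centre of its underside, on the table
- rack: fixed bent steel bridge rack, 70 mm (x) by 190 mm (y), flat top 120 mm above the table with three round 27 mm holes in a row along its y axis at -62, 0 and +62 mm; origin on the table below its middle
- syr_blue: rigid glass syringe, blue cap, 146 mm long, 90 g, upright in any one of the three holes. Origin at the nozzle tip (lower end); z along the axis to the cap. From the tip: nozzle 6 mm across 0-22 mm, barrel 22 mm across 25-100, flange 34 mm across 100-104 (rests on the rack top), round blue cap 20 mm across 104-146: grip it there. Centre of mass 80 mm from the tip
- nozzle (a point): the nozzle tip of the blue-capped syringe (same point as its origin)
- cap_top (a point): the centre of the top of the blue cap, 146 mm from the nozzle tip along the axis
- dish_mouth (a point): the centre of the dish's mouth, at rim height (50 mm above its underside); inside, the mouth measures 74 by 44 mm
- syr_yellow: a glass dental syringe exactly like syr_blue but with a yellow cap, standing in another hole of the rack; a bystander, leave it standing there. Origin at its nozzle tip, z along its axis towards the cap
- syr_red: a glass dental syringe exactly like syr_blue but with a red cap, standing in another hole of the rack; a bystander, leave it standing there. Origin at its nozzle tip, z along its axis towards the cap
- bottle: loose white plastic bottle with a blue cap, 64 mm across, 170 mm high, at the far side of the table; origin under its centre; a bystander
- jar: loose amber jar with a steel lid, 70 mm across, 100 mm high, at the far side of the table; origin under its centre; a bystander
There are look-alikes about, which are no part of the job. Leave any yellow look-alike of the dish alone. Of the things that look like the syr_blue, the smaller one is meant.

How it is judged:
On the way, in this order (a step that is already met when the one before it is completed fails the run):
1. the dish is lifted up off the bar (height (world z) of dish above 0.108 m and contact force between dish and the fingers above 0.3 N and contact force between dish and hanger below 0.1 N), for 0.1 s.
2. the dish stands upright in the middle of the mat, let go (x of dish in the frame of mat between -0.04 and 0.04 m and y of dish in the frame of mat between -0.04 and 0.04 m and height (world z) of dish below 0.009 m and angle between dish's own z axis and vertical below 0.12 rad and contact force between dish and the fingers below 0.1 N and linear speed of dish below 0.03 m/s), for 0.3 s.
3. the blue-capped syringe is drawn up clear of the rack (height (world z) of nozzle above 0.122 m and contact force between syr_blue and the fingers above 0.3 N and contact force between syr_blue and rack below 0.1 N), for 0.1 s.
At the end, for the whole second after the job is handed in: The syringe is held still, 30 to 60 deg from upright, nozzle end down, 5 to 90 mm above the dish rim and over its mouth (34 mm along, 20 mm across of its middle), touching only the gripper; the dish stands upright and untouched, within 40 mm of the mat centre along each mat side (contact force between syr_blue and the fingers above 0.5 N and angle between syr_blue's own z axis and vertical between 0.52 and 1.05 rad and x of nozzle in the frame of dish between -0.034 and 0.034 m and y of nozzle in the frame of dish between -0.02 and 0.02 m and z of nozzle in the frame of dish between 0.055 and 0.14 m and contact force between syr_blue and dish below 0.05 N and contact force between syr_blue and rack below 0.05 N and contact force between syr_blue and hanger below 0.05 N and linear speed of syr_blue below 0.03 m/s and contact force between dish and the fingers below 0.1 N and linear speed of dish below 0.02 m/s and x of dish in the frame of mat between -0.04 and 0.04 m and y of dish in the frame of mat between -0.04 and 0.04 m and height (world z) of dish below 0.009 m and angle between dish's own z axis and vertical below 0.12 rad); the arm keeps its last pose, push and grip.
It fails at once if another syringe was disturbed (moved 30 mm) (distance of any of syr_yellow, syr_red from where it was at the start of the episode above 0.03 m).
It fails at once if the bottle or the jar was disturbed (moved 40 mm) (distance of any of bottle, jar from where it was at the start of the episode above 0.04 m).
It fails at once if the dish was dropped (unheld in the air, more than 15 mm above the mat, away from the bar) (height (world z) of dish above 0.019 m and horizontal distance between dish and hanger above 0.1 m and contact force between dish and the fingers below 0.02 N).
It also fails if it takes over 48 s, if anything falls off the work surface, if the arm or the gripper's body presses on something with over 40 N, if the wrist force passes 120 N, or if a joint passes its speed limit or range.

## Working session

There is one attempt and no reset: what is moved stays moved. The work goes in short steps, Python scripts to look and compute and a tool call to move; the robot and the scene stay as the last step left them, time stands still between calls to the robot, and variables do not carry over. Pictures are saved under pics/ and viewed, at most 13 in all, crops included, and the job is handed in when it is done.

Besides the shell and the picture viewer there is one more tool, called after ">>>" as name(argument=value, ...) on one line, values as JSON. step_arm: Moves the arm, as the interface text tells. Its arguments: {"type":"object","properties":{"series":{"type":"array"},"gripper":{"type":"number"},"newtons":{"type":"number"}},"required":["series"]}

```bash
mkdir -p pics; cat > h.py <<'E'
import numpy as np, cv2
from scipy.spatial.transform import Rotation as R
from workcell import monitor, viewer, job
def cam(n):
    s=monitor.read_state(); p=viewer.read_camera(n)
    if "T" not in p:
        T=np.eye(4); T[:3,:3]=R.from_rotvec(s["tcp_rot"]).as_matrix(); T[:3,3]=s["tool_pos"]
        p["Tw"]=T@np.array(p["hand_eye"])
    else: p["Tw"]=np.array(p["T"])
    return p
def ray(p,uv):
    d=np.linalg.inv(p["intrinsics"])@np.array([uv[0],uv[1],1.]); d[1]*=-1; d[2]*=-1
    return p["Tw"][:3,3], p["Tw"][:3,:3]@d
def atz(p,uv,z):
    o,d=ray(p,uv); return o+d*(z-o[2])/d[2]
def proj(p,X):
    c=np.linalg.inv(p["Tw"])@np.append(X,1); v=p["intrinsics"]@np.array([c[0],-c[1],-c[2]]); return v[:2]/v[2]
def tri(obs):
    A=np.zeros((3,3));b=np.zeros(3)
    for p,uv in obs:
        o,d=ray(p,uv); d=d/np.linalg.norm(d); M=np.eye(3)-np.outer(d,d); A+=M;b+=M@o
    return np.linalg.solve(A,b)
def save(p,n): cv2.imwrite("pics/"+n,cv2.cvtColor(p["image"],cv2.COLOR_RGB2BGR))
E
python3 - <<'E'
from h import *
np.set_printoptions(precision=3,suppress=True)
s=monitor.read_state(); print(s["time"],s["tool_pos"],s["tcp_rot"])
for n in ["scene","top"]:
    p=cam(n); save(p,n+".png"); print(n,p["Tw"][:3,3], {k:np.shape(v) for k,v in p.items()})
    for l in ["dish","hanger","mat","rack","syr_blue","bottle"]:
        print(l,"B",[(np.round(b["extent"]),round(b["score"],2)) for b in viewer.boxes_of(p,l)][:3],"P",[(np.round(b["point"],1),round(b["score"],2)) for b in viewer.spot_point(p,l)][:3])
    for l in ["cap_top","dish_mouth","nozzle"]:
        print(l,"P",[(np.round(b["point"],1),round(b["score"],2)) for b in viewer.spot_point(p,l)][:4])
print(monitor.read_state()["time"])
E
```

```text
0.0 [ 0.2   -0.644  0.207] [-3.104 -0.472  0.   ]
scene [1.305 0.057 0.97 ] {'image': (384, 512, 3), 'intrinsics': (3, 3), 'T': (4, 4), 'shot': (), 'Tw': (4, 4)}
dish B [(array([375., 171.,  23.,  29.]), 0.6), (array([385., 166.,  35.,  30.]), 0.6)] P [(array([379.6, 171. ]), 0.78), (array([372.5, 180.8]), 0.76), (array([180.9, 199.5]), 0.45)]
hanger B [(array([364., 206.,  64.,  63.]), 0.77)] P [(array([359.8, 213.5]), 0.72)]
mat B [(array([251., 213.,  60.,  48.]), 0.65)] P [(array([247.8, 210.9]), 0.69)]
rack B [(array([160., 184.,  76.,  65.]), 0.94), (array([374., 171.,  23.,  29.]), 0.64)] P [(array([163.2, 197.5]), 0.83)]
syr_blue B [(array([155., 204.,  18.,  54.]), 0.73), (array([178., 179.,  13.,  40.]), 0.71)] P [(array([181.3, 197. ]), 0.76), (array([164.6, 233.5]), 0.59)]
bottle B [(array([310., 273.,  31.,  58.]), 0.6)] P [(array([306.2, 288. ]), 0.57)]
cap_top P [(array([152.3, 178.7]), 0.6), (array([175.9, 159.4]), 0.55)]
dish_mouth P [(array([384.6, 163.7]), 0.93), (array([373.2, 168.4]), 0.65), (array([305.2, 288.6]), 0.57)]
nozzle P [(array([164.5, 229.8]), 0.91), 
[... 429 characters left out ...]
8., 199.,  50.,  48.]), 0.81)] P []
rack B [(array([334., 205.,  74.,  34.]), 0.97), (array([153., 219.,  28.,  35.]), 0.31)] P [(array([299.1, 129.6]), 0.6), (array([327.2, 205.1]), 0.55), (array([328.4, 205.3]), 0.5)]
syr_blue B [(array([328., 167.,  20.,  17.]), 0.73), (array([154., 220.,  28.,  34.]), 0.36), (array([164., 203.,  59.,  36.]), 0.17)] P [(array([320. , 170.6]), 0.76), (array([311.5, 202.4]), 0.44)]
bottle B [(array([205., 131.,  22.,  26.]), 0.58)] P [(array([208.8, 136.1]), 0.79), (array([165.6, 205.1]), 0.74)]
cap_top P [(array([331.8, 161.1]), 0.53), (array([320.2, 197. ]), 0.49)]
dish_mouth P [(array([152.1, 219.5]), 0.64), (array([140.2, 257.7]), 0.64)]
nozzle P []
1.6
```

```bash
python3 - <<'E'
import cv2,numpy as np
a=cv2.imread("pics/scene.png")[140:310,110:420]; b=cv2.imread("pics/top.png")[110:290,110:390]
a=cv2.resize(a,None,fx=2,fy=2,interpolation=3); cv2.imwrite("pics/s1.png",a)
cv2.imwrite("pics/t1.png",cv2.resize(b,None,fx=2.6,fy=2.6,interpolation=3))
E
```

```text
(no output)
```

View pics/s1.png

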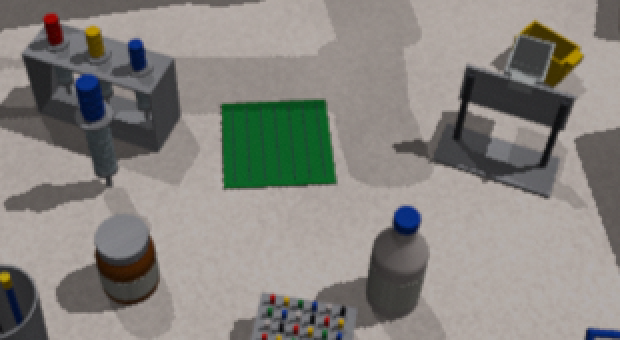

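View pics/t1.png

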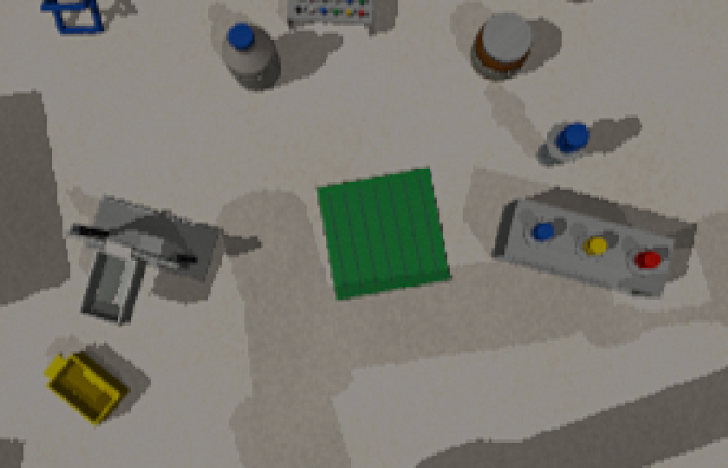

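The scene view shows the steel dish on the hanger at about (375,170), with the yellow look-alike behind it. The blue syringe stands at the mat-side end of the rack, next to yellow and then red. The larger blue syringe stands alone near the jar. In the top view, the dish is at (153,220), the plate's top edge runs from (138,199) to (186,210), and the blue cap is at (319,198).

```bash
python3 - <<'E'
from h import *
np.set_printoptions(precision=4,suppress=True)
t=cam("top"); s=cam("scene")
f=lambda c,r:(c/2.6+110,r/2.6+110)
a=atz(t,f(72,231),.14);b=atz(t,f(197,260),.14);print("plate",a,b,np.linalg.norm(a-b),"ang",np.arctan2(*(b-a)[:2][::-1]))
for n,q in [("dish corners",[(94,247),(147,259),(131,325),(82,314)])]:
    P=np.array([atz(t,f(*x),.141) for x in q]);print(P,P.mean(0),[np.linalg.norm(P[i]-P[(i+1)%4]) for i in range(4)])
print("mouth tri",tri([(t,(152.1,219.5)),(s,(373.2,168.4))]),tri([(t,(152.1,219.5)),(s,(384.6,163.7))]))
hsv=cv2.cvtColor(t["image"],cv2.COLOR_RGB2HSV)
g=cv2.inRange(hsv,(45,80,30),(80,255,255)); c=max(cv2.findContours(g,0,2)[0],key=cv2.contourArea); r=cv2.minAreaRect(c);bx=cv2.boxPoints(r)
P=np.array([atz(t,x,.004) for x in bx]);print("mat",P,P.mean(0))
for n,lo,hi in [("b",(105,120,40),(125,255,255)),("y",(20,120,60),(32,255,255)),("r",(170,120,50),(180,255,255))]:
    m=cv2.inRange(hsv,lo,hi);k,_,st,ce=cv2.connectedComponentsWithStats(m)
    for i in range(1,k):
        if st[i,4]>15 and ce[i][0]>290 and ce[i][1]<240: print(n,ce[i],st[i,4],atz(t,ce[i],.155))
E
```

```text
plate [0.5275 0.3488 0.14  ] [0.4897 0.2041 0.14  ] 0.14954767582770426 ang -1.8268978871765147
[[0.5082 0.3231 0.141 ]
 [0.4925 0.2618 0.141 ]
 [0.4172 0.2811 0.141 ]
 [0.4314 0.3375 0.141 ]] [0.4623 0.3009 0.141 ] [np.float64(0.06325003688599015), np.float64(0.07776193063536115), np.float64(0.058134162598485944), np.float64(0.07812309544108113)]
mouth tri [0.4642 0.3078 0.1387] [0.4651 0.3179 0.1562]
mat [[ 0.5846  0.072   0.004 ]
 [ 0.6073 -0.0768  0.004 ]
 [ 0.4607 -0.0981  0.004 ]
 [ 0.4384  0.0493  0.004 ]] [ 0.5227 -0.0134  0.004 ]
b [332.5429  88.8571] 35 [ 0.8441 -0.2509  0.155 ]
b [434.0541 147.    ] 74 [ 0.6561 -0.5465  0.155 ]
b [329.7308 162.5769] 104 [ 0.6184 -0.2319  0.155 ]
b [440.5333 177.2   ] 45 [ 0.5646 -0.5595  0.155 ]
b [318.6279 198.6744] 43 [ 0.5113 -0.1939  0.155 ]
y [349.7647  72.2353] 17 [ 0.8945 -0.3058  0.155 ]
y [351.9444  89.2778] 18 [ 0.841  -0.3097  0.155 ]
y [416.6026 149.3846] 78 [ 0.6505 -0.4938  0.155 ]
y [422.9574 179.1489] 47 [ 0.5603 -0.5069  0.155 ]
y [338.3818 204.0545] 55 [ 0.4936 -0.2517  0.155 ]
```

>>> step_arm(series=[0.34,-0.36,-0.06,-1.4,0.34,-0.36,-0.06,-1.4,0.34,-0.36,-0.06,-1.4,0.34,-0.36,-0.06,-1.4,0.34,-0.36,-0.06,-1.4,0.34,-0.36,-0.06,-1.4,0.34,-0.36,-0.06,-1.4,0.34,-0.36,-0.06,-1.4], gripper=1, newtons=40)

```text
time: 2.7
tool_pos: [0.4189, -0.1979, 0.2692]
tcp_rot: [2.066, 2.365, 0.001]
wrist_force: [0.9, -0.2, -0.0]
width: 1.002
grip_force: 0.0
```

```bash
cat >> h.py <<'E'
def go(x,y,z,yaw=None):
    s=monitor.read_state(); M=R.from_rotvec(s["tcp_rot"]).as_matrix()
    c=np.degrees(np.arctan2(M[1,0],M[0,0])); d=M.T@(np.array([x,y,z])-s["tool_pos"])
    print("t",round(s["time"],2),"pos",np.round(s["tool_pos"],4),"yaw",round(c,1),"tilt",np.round(M[2,2],4),"q6",round(s["q"][5],2),"F",np.round(s["wrist_force"],1),"w",round(s["width"],3),"g",round(s["grip_force"],1))
    print(" -> shift",np.round(d,4),"turn",None if yaw is None else round(np.radians((c-yaw+180)%360-180),3))
E
python3 -c "
from h import *
go(.46,.305,.25,165.6)"
```

```text
t 2.7 pos [ 0.4189 -0.1979  0.2692] yaw 97.7 tilt -1.0 q6 -0.63 F [ 0.9 -0.2 -0. ] w 1.002 g 0.0
 -> shift [0.4928 0.1082 0.0189] turn -1.185
```

>>> step_arm(series=[0.493,0.108,0.01,-1.185,0.493,0.108,0.01,-1.185,0.493,0.108,0.01,-1.185,0.493,0.108,0.01,-1.185,0.493,0.108,0.01,-1.185,0.493,0.108,0.01,-1.185,0.493,0.108,0.01,-1.185,0.493,0.108,0.01,-1.185])

```text
time: 3.7
tool_pos: [0.4604, 0.3006, 0.2589]
tcp_rot: [0.397, 3.115, 0.001]
wrist_force: [1.4, -0.6, -0.1]
width: 0.998
grip_force: 0.0
```

>>> step_arm(series=[0,0,0,0,0,0,0,0])

```text
time: 3.95
tool_pos: [0.4602, 0.2981, 0.2583]
tcp_rot: [-0.398, -3.116, 0.002]
wrist_force: [-0.7, -0.6, -0.1]
width: 0.995
grip_force: 0.0
```

```bash
python3 - <<'E'
from h import *
go(.46,.305,.25,165.6)
p=cam("wrist"); save(p,"w1.png"); print(p["Tw"][:3,3])
import pickle; pickle.dump(p,open("w1.pkl","wb"))
for b in viewer.spot_point(p,"dish_mouth")[:3]: print(b, atz(p,b["point"],.14))
E
```

```text
t 3.95 pos [0.4602 0.2981 0.2583] yaw 165.5 tilt -1.0 q6 -0.79 F [-0.7 -0.6 -0.1] w 0.995 g 0.0
 -> shift [0.0019 0.0066 0.0083] turn -0.002
[0.39698523 0.31331034 0.42341108]
{'point': [265.7, 178.6], 'score': 0.64} [0.4626215 0.308632  0.14     ]
```

View pics/w1.png

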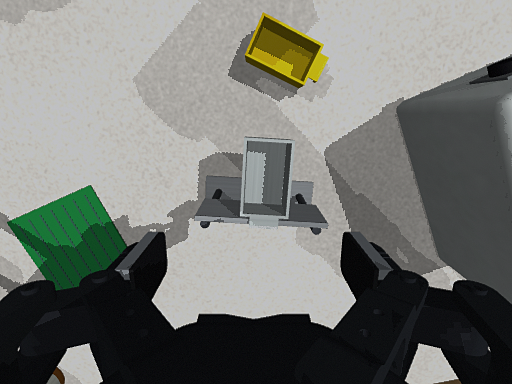

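The wrist view shows the steel dish's rim with corners at about (245,138), (292,141), (289,218) and (241,214). Its lip lies over the plate at (264,222), and the yellow look-alike is well off at (285,50).

```bash
python3 - <<'E'
from h import *
import pickle; p=pickle.load(open("w1.pkl","rb"))
P=np.array([atz(p,x,z) for x,z in [((245,138),.139),((292,141),.139),((289,218),.144),((241,214),.144)]]);print(P,P.mean(0),[np.linalg.norm(P[i]-P[(i+1)%4]) for i in range(4)])
for i,j in [(0,3),(1,2)]: d=P[j]-P[i];print(np.degrees(np.arctan2(d[1],d[0])))
a,b=atz(p,(194,220),.14),atz(p,(328,229),.14);print("plate",a,b,np.linalg.norm(a-b),np.degrees(np.arctan2(*(a-b)[:2][::-1])))
c=P.mean(0);go(c[0],c[1],.107,168)
E
```

```text
[[0.41872378 0.29894514 0.139     ]
 [0.43297826 0.34233131 0.139     ]
 [0.50773671 0.32178279 0.144     ]
 [0.49122944 0.27544447 0.144     ]] [0.46266705 0.30962592 0.1415    ] [np.float64(0.04566782205999123), np.float64(0.07769213018742224), np.float64(0.04919075374915206), np.float64(0.07638292692727705)]
-17.95864541619783
-15.369086779251425
plate [0.48667449 0.22591696 0.14      ] [0.5315309  0.35871328 0.14      ] 0.14016761819663104 -108.66412039770826
t 4.05 pos [0.4605 0.2971 0.2586] yaw 165.3 tilt -1.0 q6 -0.79 F [ 0.1  0.1 -1.3] w 0.998 g 0.0
 -> shift [0.0011 0.0127 0.1516] turn -0.047
```

>>> step_arm(series=[0.001,0.0125,0.04,0.04,0.001,0.0125,0.09,0.04,0.001,0.0125,0.125,0.04,0.001,0.0125,0.153,0.04,0.001,0.0125,0.153,0.04])

```text
time: 4.68
tool_pos: [0.461, 0.3079, 0.1033]
tcp_rot: [-0.464, -3.103, 0.006]
wrist_force: [-0.6, -0.0, 0.7]
width: 1.002
grip_force: 0.0
```

>>> step_arm(series=[0,0,0,0,0,0,0,0,0,0,0,0,0,0,0,0], gripper=0, newtons=40)

```text
time: 5.18
tool_pos: [0.4641, 0.3111, 0.1079]
tcp_rot: [0.461, 3.105, 0.002]
wrist_force: [-0.9, -2.6, 6.7]
width: 0.563
grip_force: 40.6
```

>>> step_arm(series=[0,0,-0.01,0,0,0,-0.022,0,0,0,-0.04,0,0,0,-0.06,0,0,0,-0.07,0])

```text
time: 5.8
tool_pos: [0.4636, 0.3115, 0.1781]
tcp_rot: [0.461, 3.105, 0.003]
wrist_force: [-0.2, 1.6, -1.2]
width: 0.571
grip_force: 41.8
```

```bash
python3 - <<'E'
from h import *
go(.5227,-.0134,.15,150)
p=cam("wrist"); save(p,"w2.png")
E
```

```text
t 5.8 pos [0.4636 0.3115 0.1781] yaw 163.1 tilt -1.0 q6 -0.73 F [-0.2  1.6 -1.2] w 0.571 g 41.8
 -> shift [-0.1509 -0.2938  0.0277] turn 0.229
```

View pics/w2.png

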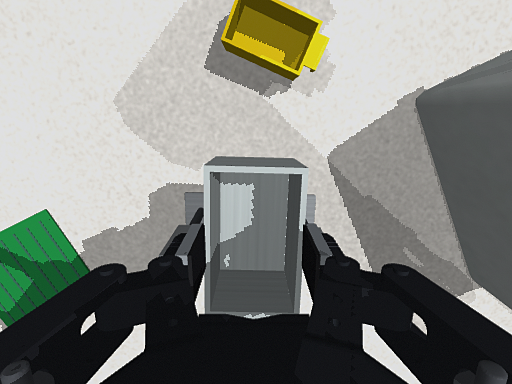

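The dish is gripped across its long sides, level and free of the bar; its rim spans (205,165) to (305,310).

>>> step_arm(series=[-0.02,-0.04,0,0.03,-0.045,-0.088,0,0.08,-0.07,-0.137,0,0.12,-0.095,-0.186,0,0.16,-0.12,-0.235,0,0.2,-0.14,-0.275,0,0.229,-0.151,-0.294,0.02,0.229,-0.151,-0.294,0.05,0.229])

```text
time: 6.85
tool_pos: [0.5232, -0.0164, 0.1262]
tcp_rot: [0.817, 3.03, 0.0]
wrist_force: [0.9, -0.4, -1.5]
width: 0.569
grip_force: 41.8
```

```bash
python3 - <<'E'
from h import *
p=cam("top"); save(p,"t2.png")
hsv=cv2.cvtColor(p["image"],cv2.COLOR_RGB2HSV)
go(.5227,-.0134,.026,150)
s=monitor.read_state(); print(viewer.boxes_of(p,"dish")[:3])
E
```

```text
t 6.9 pos [ 0.5191 -0.0153  0.1208] yaw 149.9 tilt -1.0 q6 -1.12 F [-2.   0.6 -4.3] w 0.571 g 41.8
 -> shift [-0.0027  0.0037  0.0948] turn -0.002
[{'extent': [141.7, 261.1, 31.5, 31.3], 'score': 0.73}]
```

>>> step_arm(series=[0,0,0.03,0,0,0,0.055,0,0,0,0.075,0,0,0,0.085,0,0,0,0.09,0,0,0,0.09,0])

```text
time: 7.7
tool_pos: [0.5222, -0.0143, 0.0361]
tcp_rot: [0.813, 3.034, 0.0]
wrist_force: [-0.4, 0.3, -0.3]
width: 0.565
grip_force: 41.8
```

>>> step_arm(series=[0,0,0.005,0,0,0,0.009,0,0,0,0.012,0,0,0,0.012,0])

```text
time: 8.2
tool_pos: [0.5221, -0.0146, 0.0239]
tcp_rot: [0.813, 3.034, -0.0]
wrist_force: [-0.1, 0.4, 2.2]
width: 0.568
grip_force: 42.2
```

>>> step_arm(series=[0,0,0.002,0,0,0,0.002,0])

```text
time: 8.45
tool_pos: [0.5233, -0.0148, 0.0229]
tcp_rot: [0.813, 3.032, 0.0]
wrist_force: [0.5, -1.5, 6.8]
width: 0.568
grip_force: 42.5
```

>>> step_arm(series=[0,0,0,0,0,0,0,0,0,0,0,0,0,0,0,0], gripper=1)

```text
time: 8.95
tool_pos: [0.5215, -0.0144, 0.0213]
tcp_rot: [-0.813, -3.034, 0.0]
wrist_force: [0.1, -0.3, 0.1]
width: 1.0
grip_force: 0.0
```

>>> step_arm(series=[0,0,-0.03,0,0,0,-0.08,0,0,0,-0.13,0,0,0,-0.19,0,0,0,-0.25,0])

```text
time: 9.57
tool_pos: [0.5213, -0.0144, 0.2732]
tcp_rot: [-0.813, -3.034, 0.0]
wrist_force: [0.3, 0.2, 0.2]
width: 0.999
grip_force: 0.0
```

```bash
python3 - <<'E'
from h import *
go(.44,-.18,.27,163)
p=cam("wrist"); save(p,"w3.png")
import pickle; pickle.dump(p,open("w3.pkl","wb"))
for b in viewer.spot_point(p,"dish_mouth")[:3]: print(b, atz(p,b["point"],.054))
for b in viewer.boxes_of(p,"dish")[:3]: print(b)
E
```

```text
t 9.57 pos [ 0.5213 -0.0144  0.2732] yaw 150.0 tilt -1.0 q6 -1.12 F [0.3 0.2 0.2] w 0.999 g 0.0
 -> shift [-0.0125 -0.1841  0.0032] turn -0.227
{'point': [252.2, 164.1], 'score': 0.78} [ 0.52250147 -0.01865826  0.054     ]
{'extent': [257.1, 169.2, 40.5, 72.6], 'score': 0.62}
{'extent': [448.0, 45.5, 124.7, 87.5], 'score': 0.35}
```

View pics/w3.png

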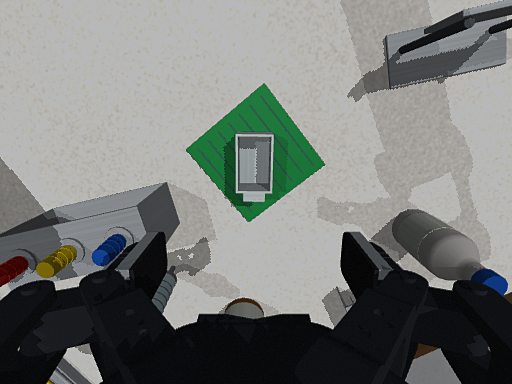

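The dish stands upright in the middle of the mat, centred near (254,163). The blue cap in the rack is at (110,247).

>>> step_arm(series=[-0.02,-0.04,0,-0.1,-0.05,-0.1,0,-0.2,-0.081,-0.161,0,-0.227,-0.081,-0.161,0,-0.227,-0.081,-0.161,0,-0.227])

```text
time: 10.35
tool_pos: [0.5105, -0.1945, 0.2699]
tcp_rot: [-0.467, -3.104, -0.002]
wrist_force: [0.2, -0.5, -1.0]
width: 1.004
grip_force: 0.0
```

```bash
python3 - <<'E'
from h import *
go(.511,-.194,.129,163)
p=cam("wrist"); save(p,"w4.png")
hsv=cv2.cvtColor(p["image"],cv2.COLOR_RGB2HSV)
for b in viewer.spot_point(p,"cap_top")[:4]: print(b, atz(p,b["point"],.166))
print(proj(p,np.array([.511,-.194,.166])))
E
```

```text
t 10.35 pos [ 0.5105 -0.1945  0.2699] yaw 162.9 tilt -1.0 q6 -1.68 F [ 0.2 -0.5 -1. ] w 1.004 g 0.0
 -> shift [-0.0007  0.0004  0.1409] turn -0.002
{'point': [254.0, 307.3], 'score': 0.96} [ 0.64174512 -0.23570631  0.166     ]
{'point': [253.5, 189.5], 'score': 0.67} [ 0.51675608 -0.19766687  0.166     ]
[255.39543471 182.81922132]
```

View pics/w4.png

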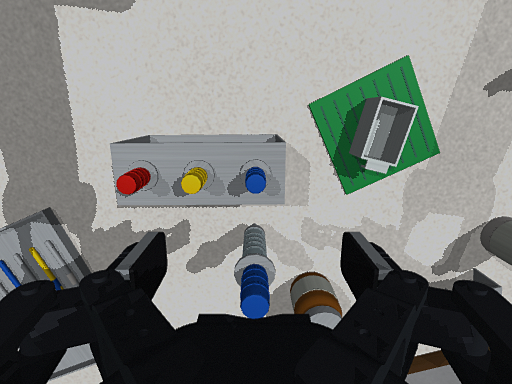

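The caps sit at about (127,183) red, (191,183) yellow and (256,183) blue. Blue is exactly below the tool, and the rack's row is parallel to the closing line. The yellow cap is 62 mm away, so I descend half-open to clear it.

>>> step_arm(series=[-0.001,0,0.03,0,-0.001,0,0.06,0,-0.001,0,0.06,0], gripper=0.5)

```text
time: 10.82
tool_pos: [0.5104, -0.192, 0.2086]
tcp_rot: [-0.46, -3.102, -0.003]
wrist_force: [0.1, -0.6, -0.2]
width: 0.502
grip_force: 0.0
```

>>> step_arm(series=[0,0,0.03,0,0,0,0.06,0,0,0,0.08,0,0,0,0.08,0])

```text
time: 11.32
tool_pos: [0.5119, -0.1934, 0.1312]
tcp_rot: [-0.462, -3.105, -0.001]
wrist_force: [0.3, 0.1, -0.5]
width: 0.502
grip_force: 0.0
```

>>> step_arm(series=[0,0,0.001,0,0,0,0.001,0,0,0,0.001,0,0,0,0.001,0], gripper=0, newtons=40)

```text
time: 11.82
tool_pos: [0.5139, -0.1948, 0.1326]
tcp_rot: [0.464, 3.104, -0.0]
wrist_force: [0.5, 3.0, 6.7]
width: 0.207
grip_force: 39.3
```

>>> step_arm(series=[0,0,-0.02,0,0,0,-0.05,0,0,0,-0.09,0,0,0,-0.12,0,0,0,-0.13,0,0,0,-0.13,0])

```text
time: 12.58
tool_pos: [0.5124, -0.1948, 0.2606]
tcp_rot: [0.465, 3.107, -0.0]
wrist_force: [-0.8, -1.1, -1.5]
width: 0.214
grip_force: 39.1
```

```bash
python3 - <<'E'
from h import *
go(.46,-.178,.199,163)
p=cam("wrist"); save(p,"w5.png")
E
```

```text
t 12.57 pos [ 0.5124 -0.1948  0.2606] yaw 163.0 tilt -1.0 q6 -1.68 F [-0.8 -1.1 -1.5] w 0.214 g 39.1
 -> shift [0.055  0.0008 0.0616] turn -0.0
```

View pics/w5.png

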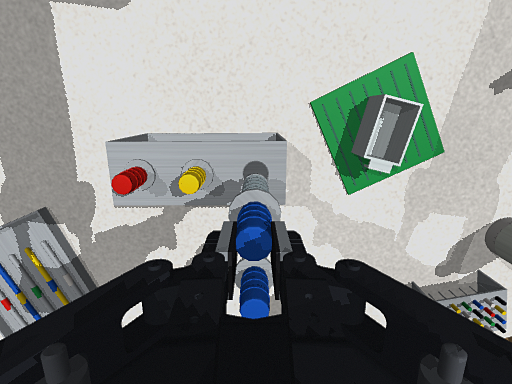

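The blue syringe hangs upright in the grip, its nozzle above its hole at (256,168), and the neighbours stand undisturbed. The tool can't tilt, so I'll swing the syringe in a light grip. I'll press its barrel against the rack's robot-side top edge, then clamp hard.

>>> step_arm(series=[0.03,0,0,0,0.062,0,0,0,0.062,0,0.03,0,0.062,0,0.07,0,0.062,0,0.1,0,0.062,0,0.1,0])

```text
time: 13.38
tool_pos: [0.4493, -0.1749, 0.1559]
tcp_rot: [-0.463, -3.098, -0.004]
wrist_force: [0.3, 0.0, -0.3]
width: 0.21
grip_force: 39.1
```

>>> step_arm(series=[-0.01,0,0,0,-0.018,0,0,0,-0.026,0,0,0,-0.032,0,0.002,0,-0.038,0,0.003,0,-0.044,0,0.005,0], newtons=20, gripper=0)

```text
time: 14.12
tool_pos: [0.4954, -0.1895, 0.1556]
tcp_rot: [-0.464, -3.107, 0.0]
wrist_force: [-3.4, 1.6, 2.4]
width: 0.209
grip_force: 40.8
```

```bash
python3 - <<'E'
from h import *
go(.5124,-.1948,.151,163)
p=cam("wrist"); save(p,"w6.png"); s=cam("scene");save(s,"s6.png")
a=cv2.imread("pics/w6.png"); b=cv2.resize(cv2.imread("pics/s6.png")[130:260,90:300],None,fx=2.3,fy=2.3,interpolation=2)
c=np.zeros((600,512,3),np.uint8); c[:300]=cv2.resize(a,(400,300))[:, :1].repeat(512,1)*0; c[:300,:400]=cv2.resize(a,(400,300)); c[300:300+b.shape[0],:b.shape[1]]=b[:300]; cv2.imwrite("pics/c6.png",c)
E
```

```text
t 14.12 pos [ 0.4954 -0.1895  0.1556] yaw 163.0 tilt -1.0 q6 -1.69 F [-3.4  1.6  2.4] w 0.209 g 40.8
 -> shift [-0.0178 -0.0001  0.0046] turn -0.0
```

View pics/c6.png

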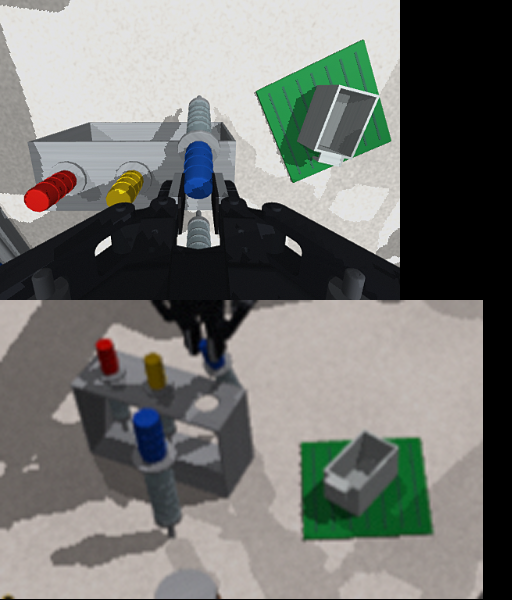

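The wrist view shows the syringe already leaning, its nozzle swung to the robot side of the rack. The bystanders stand untouched, so I continue the push.

>>> step_arm(series=[-0.006,0,0.001,0,-0.012,0,0.003,0,-0.017,0,0.004,0,-0.021,0,0.005,0,-0.021,0,0.005,0])

```text
time: 14.85
tool_pos: [0.5157, -0.1957, 0.1504]
tcp_rot: [0.464, 3.107, -0.0]
wrist_force: [-2.4, -0.1, -0.1]
width: 0.211
grip_force: 38.4
```

>>> step_arm(series=[0,0,0,0,0,0,0,0,0,0,0,0,0,0,-0.03,0,0,0,-0.08,0,0,0,-0.12,0,0,0,-0.12,0], newtons=110, gripper=0)

```text
time: 15.72
tool_pos: [0.5188, -0.1969, 0.276]
tcp_rot: [0.463, 3.096, -0.004]
wrist_force: [0.2, -0.2, -1.5]
width: 0.174
grip_force: 107.8
```

```bash
python3 - <<'E'
from h import *
go(.61,-.04,.2,163)
p=cam("wrist"); save(p,"w7.png"); import pickle; pickle.dump(p,open("w7.pkl","wb"))
for l in ["nozzle","cap_top"]: print(l,viewer.spot_point(p,l)[:3])
s=cam("scene"); save(s,"s7.png"); pickle.dump(s,open("s7.pkl","wb"))
for l in ["nozzle","cap_top"]: print(l,viewer.spot_point(s,l)[:4])
# predicted nozzle vs tilt
st=monitor.read_state(); M=R.from_rotvec(st["tcp_rot"]).as_matrix()
for th in [30,40,45,50,60]:
    t=np.radians(th); N=st["tool_pos"]+M@np.array([.128*np.sin(t),0,-.019+.128*np.cos(t)]); print(th,N,proj(p,N),proj(s,N))
a=cv2.resize(cv2.imread("pics/w7.png"),(640,480)); cv2.imwrite("pics/c7.png",a)
E
```

```text
t 15.72 pos [ 0.5188 -0.1969  0.276 ] yaw 163.0 tilt -0.9999 q6 -1.68 F [ 0.2 -0.2 -1.5] w 0.174 g 107.8
 -> shift [-0.0404  0.1768  0.0763] turn -0.0
nozzle [{'point': [252.6, 89.9], 'score': 0.58}, {'point': [254.7, 93.6], 'score': 0.2}]
cap_top [{'point': [256.8, 295.6], 'score': 0.62}, {'point': [253.4, 241.4], 'score': 0.58}]
nozzle [{'point': [165.1, 231.0], 'score': 0.93}, {'point': [190.7, 138.3], 'score': 0.58}]
cap_top [{'point': [150.5, 177.2], 'score': 0.84}, {'point': [169.3, 118.1], 'score': 0.67}]
30 [ 0.45293733 -0.17632017  0.17687144] [255.58835571 105.44173513] [186.94214456 142.66667943]
40 [ 0.43549488 -0.17099027  0.18972339] [255.71208412  81.95645382] [189.69207884 134.60779886]
45 [ 0.42764273 -0.16859163  0.19729191] [255.78876145  69.93906627] [190.86470851 130.46521231]
50 [ 0.42045117 -0.16639534  0.2055472 ] [255.87692967  57.72069331] [191.89393502 126.27575151]
60 [ 0.40826329 -0.16267497  0.22386206] [256.09404032  32.65970629] [193.49885738 117.84343452]
```

View pics/c7.png

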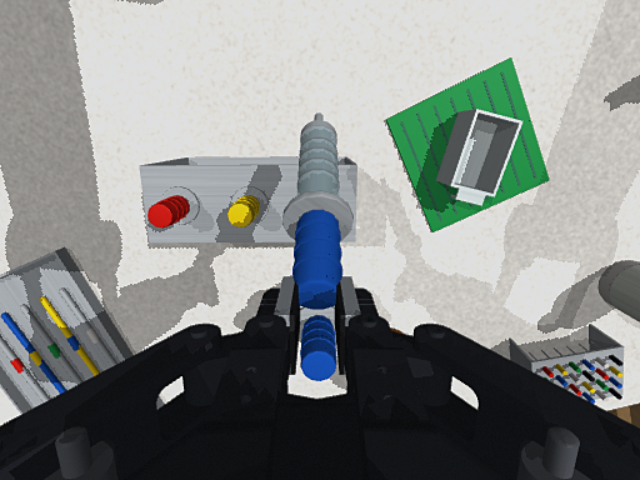

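The nozzle tip is at (255,91) in the wrist image, about 36° of tilt. That is inside the limits, but one more nudge will bring it nearer 45°.

>>> step_arm(series=[0.012,0,0.03,0,0.012,0,0.07,0,0.012,0,0.105,0,0.012,0,0.12,0,0.012,0,0.12,0])

```text
time: 16.65
tool_pos: [0.5027, -0.1915, 0.149]
tcp_rot: [-0.464, -3.104, -0.001]
wrist_force: [0.5, -1.1, -0.7]
width: 0.173
grip_force: 107.9
```

>>> step_arm(series=[-0.004,0,0,0,-0.01,0,0.001,0,-0.015,0,0.003,0,-0.02,0,0.005,0,-0.025,0,0.005,0,-0.025,0,0.005,0], newtons=30, gripper=0)

```text
time: 17.4
tool_pos: [0.5279, -0.1995, 0.1456]
tcp_rot: [-0.464, -3.107, 0.0]
wrist_force: [-3.1, 0.5, 1.3]
width: 0.171
grip_force: 96.6
```

>>> step_arm(series=[0,0,0,0,0,0,0,0,0,0,0,0,0,0,-0.03,0,0,0,-0.08,0,0,0,-0.12,0,0,0,-0.12,0], newtons=110, gripper=0)

```text
time: 18.27
tool_pos: [0.5313, -0.2009, 0.2709]
tcp_rot: [0.463, 3.096, -0.005]
wrist_force: [0.3, -0.2, -0.6]
width: 0.163
grip_force: 107.7
```

```bash
cat > n.py <<'E'
from h import *
st=monitor.read_state(); M=R.from_rotvec(st["tcp_rot"]).as_matrix()
go(*st["tool_pos"])
p=cam("wrist"); s=cam("scene"); save(p,"w8.png")
for c,n in [(p,"w"),(s,"s")]: print(n,[(b["point"],round(b["score"],2)) for b in viewer.spot_point(c,"nozzle")[:3]])
for th in range(30,61,5):
    t=np.radians(th); N=st["tool_pos"]+M@np.array([.128*np.sin(t),0,-.019+.128*np.cos(t)]); print(th,np.round(N,3),np.round(proj(p,N)),np.round(proj(s,N),1))
E
python3 n.py
```

```text
t 18.27 pos [ 0.5313 -0.2009  0.2709] yaw 163.0 tilt -0.9999 q6 -1.68 F [ 0.3 -0.2 -0.6] w 0.163 g 107.7
 -> shift [0. 0. 0.] turn None
w [([255.6, 70.7], 0.84)]
s [([189.4, 138.3], 0.7), ([250.8, 212.2], 0.63), ([161.3, 229.3], 0.59)]
30 [ 0.471 -0.183  0.178] [255. 113.] [183.2 146.9]
35 [ 0.462 -0.18   0.184] [255. 101.] [184.7 142.9]
40 [ 0.454 -0.177  0.191] [255.  89.] [186.  138.8]
45 [ 0.446 -0.175  0.198] [255.  77.] [187.2 134.6]
50 [ 0.438 -0.173  0.206] [255.  65.] [188.3 130.4]
55 [ 0.432 -0.171  0.215] [255.  52.] [189.2 126.1]
60 [ 0.426 -0.169  0.225] [255.  39.] [190.  121.9]
```

```bash
python3 - <<'E'
from h import *
st=monitor.read_state(); M=R.from_rotvec(st["tcp_rot"]).as_matrix()
p=cam("wrist"); s=cam("scene"); save(p,"w8.png")
N=tri([(p,(255.6,70.7)),(s,(189.4,138.3))]); o=M.T@(N-st["tool_pos"]); print(N,o,np.degrees(np.arctan2(o[0],o[2]+.019)),np.hypot(o[0],o[2]+.019))
o=np.array([.0935,0,.071]); c=np.array([.522,-.016,.0]); t=c-M@(o*[1,1,0]); go(t[0],t[1],.27)
E
```

```text
[ 0.43471978 -0.17163304  0.17661346] [ 0.09613017 -0.00078849  0.08731318] 42.120419164575594 0.14333004655869205
t 18.57 pos [ 0.5268 -0.199   0.2635] yaw 163.0 tilt -1.0 q6 -1.68 F [-0.3 -0.2 -0.8] w 0.161 g 107.7
 -> shift [-0.0354  0.1736 -0.0066] turn None
```

>>> step_arm(series=[-0.005,0.03,0,0,-0.015,0.07,0,0,-0.025,0.115,0,0,-0.031,0.155,0,0,-0.035,0.174,0,0,-0.035,0.174,0.02,0,-0.035,0.174,0.04,0,-0.035,0.174,0.04,0])

```text
time: 19.58
tool_pos: [0.6091, -0.0442, 0.2214]
tcp_rot: [-0.466, -3.1, 0.001]
wrist_force: [-1.3, 0.8, -1.0]
width: 0.165
grip_force: 107.9
```

>>> step_arm(series=[0,0,0,0,0,0,0,0])

```text
time: 19.82
tool_pos: [0.6124, -0.0438, 0.2266]
tcp_rot: [0.466, 3.105, 0.0]
wrist_force: [0.0, -0.2, 0.4]
width: 0.161
grip_force: 107.8
```

```bash
python3 - <<'E'
from h import *
st=monitor.read_state(); M=R.from_rotvec(st["tcp_rot"]).as_matrix()
go(*st["tool_pos"])
p=cam("wrist"); save(p,"w9.png"); s=cam("scene"); save(s,"s9.png"); t=cam("top"); save(t,"t9.png")
obs={}
for c,n in [(p,"w"),(s,"s"),(t,"t")]: print(n,[(np.array(b["point"]),round(b["score"],2)) for b in viewer.spot_point(c,"nozzle")[:3]],"mouth",[(np.array(b["point"]),round(b["score"],2),np.round(atz(c,b["point"],.054),3)) for b in viewer.spot_point(c,"dish_mouth")[:2]])
for th in range(35,61,5):
    a=np.radians(th); N=st["tool_pos"]+M@np.array([.128*np.sin(a),0,-.019+.128*np.cos(a)]); print(th,np.round(N,3),np.round(proj(p,N)),np.round(proj(s,N),1),np.round(proj(t,N),1))
import pickle; pickle.dump((st,p,s,t),open("9.pkl","wb"))
a=cv2.resize(cv2.imread("pics/s9.png")[90:290,150:350],(600,600),interpolation=2); cv2.imwrite("pics/c9.png",a)
E
```

```text
t 19.82 pos [ 0.6124 -0.0438  0.2266] yaw 162.9 tilt -1.0 q6 -1.39 F [ 0.  -0.2  0.4] w 0.161 g 107.8
 -> shift [0. 0. 0.] turn None
w [(array([255.9,  70.1]), 0.65), (array([132.4, 204.3]), 0.6)] mouth [(array([252.4,  85.3]), 0.61, array([ 0.523, -0.019,  0.054]))]
s [(array([162.9, 228.1]), 0.65)] mouth [(array([246.7, 196.5]), 0.83, array([ 0.517, -0.014,  0.054])), (array([384.7, 162.2]), 0.75, array([0.35 , 0.371, 0.054]))]
t [(array([258.2, 195.4]), 0.78)] mouth [(array([257., 198.]), 0.75, array([ 0.524, -0.013,  0.054])), (array([140.1, 261.9]), 0.68, array([0.33 , 0.369, 0.054]))]
35 [ 0.542 -0.022  0.141] [255. 101.] [242.7 181.4] [260.4 190.3]
40 [ 0.534 -0.02   0.147] [255.  89.] [244.  177.1] [259.7 193. ]
45 [ 0.526 -0.017  0.155] [255.  77.] [245.3 172.9] [259.  195.5]
50 [ 0.519 -0.015  0.163] [255.  65.] [246.4 168.6] [258.4 197.8]
55 [ 0.512 -0.013  0.172] [255.  52.] [247.5 164.3] [257.9 199.8]
60 [ 0.507 -0.011  0.181] [255.  39.] [248.4 160. ] [257.4 201.7]
```

View pics/c9.png

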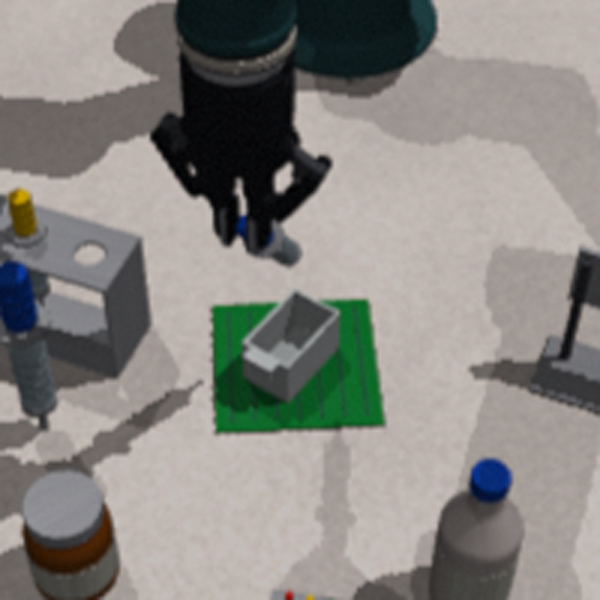

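The scene view shows the syringe aslant with its barrel end at (248,176), nozzle end down and above the dish at (247,195). The dish still stands upright on the mat. All views agree on about 45° of tilt and a nozzle at about (0.525,-0.017,0.155), over the mouth at (0.522,-0.016). I lower it by 55 mm.

>>> step_arm(series=[0.003,0,0.012,0,0.003,0,0.028,0,0.003,0,0.042,0,0.003,0,0.052,0,0.003,0,0.055,0,0.003,0,0.055,0,0.003,0,0.055,0,0.003,0,0.055,0])

```text
time: 21.28
tool_pos: [0.6096, -0.0423, 0.1713]
tcp_rot: [0.464, 3.106, 0.0]
wrist_force: [0.1, 0.4, -0.5]
width: 0.168
grip_force: 107.8
```

```bash
python3 - <<'E'
from h import *
st=monitor.read_state(); M=R.from_rotvec(st["tcp_rot"]).as_matrix()
go(*st["tool_pos"])
p=cam("wrist"); save(p,"w10.png"); t=cam("top"); s=cam("scene")
for c,n in [(p,"w"),(s,"s"),(t,"t")]: print(n,[(np.array(b["point"]),round(b["score"],2)) for b in viewer.spot_point(c,"nozzle")[:3]])
for th in range(40,51,5):
    a=np.radians(th); N=st["tool_pos"]+M@np.array([.128*np.sin(a),0,-.019+.128*np.cos(a)]); print(th,np.round(N,3),np.round(proj(p,N)),np.round(proj(s,N),1),np.round(proj(t,N),1))
print(np.abs(monitor.read_state()["joint_vel"]).max())
E
```

```text
t 21.27 pos [ 0.6096 -0.0423  0.1713] yaw 163.0 tilt -1.0 q6 -1.38 F [ 0.1  0.4 -0.5] w 0.168 g 107.8
 -> shift [0. 0. 0.] turn None
w [(array([112.7, 215.2]), 0.77), (array([255.5,  70.9]), 0.71)]
s [(array([163.4, 230.6]), 0.7), (array([249.2, 190.3]), 0.62), (array([161.1, 192.3]), 0.53)]
t [(array([256.9, 197. ]), 0.58)]
40 [ 0.531 -0.018  0.092] [255.  89.] [244.7 190.9] [258.9 195.1]
45 [ 0.523 -0.016  0.1  ] [255.  77.] [245.9 186.8] [258.2 197.5]
50 [ 0.516 -0.014  0.108] [255.  65.] [247.  182.7] [257.7 199.7]
0.001685322237256376
```

View pics/w10.png

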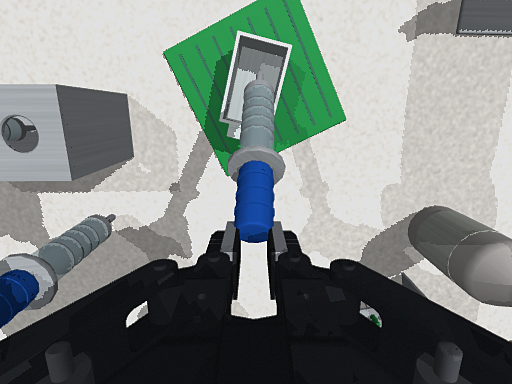

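The nozzle at about (256,71) is over the dish mouth, roughly 40 mm above the rim, at about 45° and still, so I hand in.

```bash
python3 -c "
from workcell import job
print(job.finish_job())"
```

```text
the job is handed in; nothing more can be done
None
```

I handed the job in at about 21 s of the 48 s allowed; the hand-in returned no verdict. The steel dish stands upright in the middle of the mat, and the blue-capped syringe is held at about 45° with its nozzle roughly 40 mm above the dish's mouth.

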